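# Fit the guide plate over the pillar and index it home

### The arm

A 6-joint arm with a two-finger parallel gripper is mounted at the origin on the work surface; the furniture and walls round the work are solid. World frame = base frame: x ahead of the robot, y to its left, z up, the work surface at z = 0. Lengths are in mm, angles in rad, forces in N, time in s.
With the tool pointing down it reaches from about 300 to 875 mm from the base axis. Payload 6.4 kg.
Tool frame: the origin (TCP) lies at the centre of the arm's flange, where the gripper is bolted on; the fingertips stand 166 mm ahead of it and the grasp point (between the pads) lies 147 mm ahead of it; z points along the fingers, y is the line along which they close (so a half turn about z gives the same grasp; the last joint's range is limited). The gripper opens to 88 mm and grips with 3 to 60 N. Pads are 18 mm wide; open, the fingers measure 123 mm over their backs; the gripper's body (75 mm by 187 mm) begins 45 mm behind the grasp point.
Start: joints at [1.103, 0.181, 1.607, -0, 1.354, -0.206], TCP at [148.809, 555.426, 404.714] pointing down, gripper open.
Joint ranges: [-2.99, 2.99], [-0.89, 2.07], [0.3, 2.58], [-1.14, 4.28], [0, 2.63], [-3.12, 3.12]. Speed limits (rad/s): [2.57, 2.57, 3.01, 3.14, 3.14, 3.14].

### API

Orientations are given as a unit quaternion [x, y, z, w].
In Python, from plant import manip, optics gives the robot as it stands.
- The arm moves only by the shell command python3 -m pendant 'ROWS' [FORCE]. ROWS is JSON, a list of rows, each a list of 7 numbers: the shift along the world's x, y, z in units of 60 mm (1.0 is 60 mm), then the turn, a rotation vector about the world's x, y, z in units of 10 degrees (1.0 is 10 degrees), then the closure, from -1 (fully open) to 1 (shut), so that 0 is half open. In form: [[x, y, z, wx, wy, wz, claw], ...]. A call has 1 to 10 rows; each row is the pose to reach, as a shift and turn from the pose commanded when the call began; what a row does not reach only later rows make up. A row lasts 1/8 s, in which the tool goes at most 62.5 mm and 10.7 degrees, less where a joint would pass 70% of its speed; a pose out of reach is approached as far as the arm can. A call with a gripper value outside its range is refused whole. The fingers move at their own pace and stop on an object; FORCE is the grip in N (left out, the last holds). Time passes only in rows, so rows that repeat a pose let the fingers close. It gives the time, the measured TCP pose, the force, the opening and the grip force at its end, in the units of the state.
- manip.state(): the state, without advancing time (a new reading comes with each control period).
- optics.camera(name): name is "scene" or "side" or "wrist"; returns a dict with "frame" (480x640x3 uint8, red, green, blue), "camera_matrix" (3x3 intrinsics, pixels), "extrinsics" (4x4, takes a point from camera to world coordinates). Camera axes: x right, y up, looking along -z (the intrinsics and any distortion apply to the point x, -y, -z); pixel columns grow to the right and rows downward; lengths in mm; the calibration is good to about 2 mm. The wrist camera is an equidistant fisheye: a pixel r from the principal point sees the ray r / f radians off the axis. A picture is of the moment at which its call begins. There is no depth.
- manip.finish_job(): hands the job in; it is judged then, once.
The state is a dict: "t": time; "joint_positions": joint angles; "qd": joint speeds; "joint_efforts": joint torques, N m; "tcp_pos": TCP position; "orientation": TCP orientation; "ft_force": force on the tool from outside, world axes, zero at the start; "wrist_torque": the same for the moment, N m; "gripper_width": finger opening in mm; "grasp_force": force on a finger pad.
Only numpy, scipy, OpenCV 4.12 (cv2) and the standard library are available. Lean on these libraries where they do the work, as an engineer would, in place of code of your own. Each camera call takes 0.05 s, during which the arm holds its last target. There are 200 camera calls.

### The job

Pick up the aluminium guide plate by its upright grip, lower its bored end over the tall pillar of the fixture while keeping it level, then, pressing only lightly, turn it about the pillar until the sprung index pin finds the slot and let the plate down fully home and flat on both its supports. Do not drop, jam or force it. Leave it released there and leave the other things on the bench where they are.

Things in the scene. Friction and masses are not known exactly. Their poses are not given: they have to be found in the camera images.
- fixture: steel fixture fixed on the bench; origin on its pillar's axis at bench level, z up. Dark base 170 x 100 x 14 mm from x = +43 to -127 mm. Round pillar 16 mm diameter, from a shoulder (34 mm diameter, top at z = 40 mm) to z = 125 mm. A clamped index arm reaches out under the shoulder's top, within 0.24 rad either side of the -x axis; its angle is not measured: find it by eye or feel.
- pillar_tip (a point): centre of the top of the pillar, 125 mm above the bench; the last 11 mm below it taper from 16 to 7 mm diameter
- index_middle (a point): fixed mark at the middle of the index arm's range (not the pin itself): 100 mm from the pillar axis along the fixture's -x, z = 40 mm, the height of the top of the arm's end post (26 mm diameter). The pin and post stand on the 100 mm circle about the pillar, up to 24 mm to either side of this mark.
- pin_height (a point): another fixed mark, 12 mm above the first: the height of the index pin's flat tip, z = 52 mm. The pin is 8 mm thick (1 mm chamfer), vertical and sprung: it yields down at most 5 mm (3 N to start, 9 N at the end, then solid). With the slot over the pin the plate sinks from it by 12 mm, flat on shoulder and post.
- guide_plate: loose aluminium plate, about 0.42 kg, 150 (x) x 110 (y) x 16 mm, lying flat; origin at the centre of its underside, z up. Vertical bore 17.4 mm diameter at x = +55 mm, 34 mm long, through a 40 x 44 mm boss 18 mm high on top. Slot for the pin at x = -45 mm. At the centre an upright flat grip, 34 mm along x, 12 mm thick along y, top 71 mm above the underside; take it across the 12 mm.
- plate_bore (a point): centre of the bore in the plane of the plate's underside; axes as the plate
- plate_slot (a point): centre of the slot in the plane of the plate's underside, 100 mm from the bore; a through slot 16 mm along x by 11 mm along y; axes as the plate
- plate_grip (a point): point to hold the upright grip, 54 mm above the plate's underside on its centre; axes as the plate
- fork_insert: bystander: U-shaped steel block 38 x 64 x 62 mm, origin under its centre; leave it
- loupe: bystander: black eye loupe 34 mm diameter, 32 mm high, origin under its centre; leave it
- stone_1: bystander: brown polishing stone stick 13 x 100 x 13 mm, origin under its centre; leave it
- cap_screw_1: bystander: black cap screw standing on its head, 16 mm diameter, 36 mm high, origin under its centre; leave it

How it is judged (in metres and radians):
On the way:
1. the plate's bore is on the pillar, the plate level and its underside below the pillar's top (horizontal distance between plate_bore and pillar_tip below 0.003 m and z of plate_bore in the frame of fixture below 0.11 m and angle between guide_plate's own z axis and vertical below 0.06 rad), for 0.2 s.
At the end, for the whole second after the job is handed in: the plate is on the pillar (bore within 3 mm of its axis), its underside at both bore and slot 37.5 to 42.5 mm above the bench (40 mm is home on shoulder and post), level within 0.025 rad, at rest and released (horizontal distance between plate_bore and pillar_tip below 0.003 m and z of plate_bore in the frame of fixture between 0.0375 and 0.0425 m and z of plate_slot in the frame of fixture between 0.0375 and 0.0425 m and angle between guide_plate's own z axis and vertical below 0.025 rad and linear speed of guide_plate below 0.01 m/s); the robot touches nothing.
It fails at once if plate and fixture pressed or knocked together with more than 40 N (contact force between guide_plate and fixture above 40 N).
It fails at once if the plate tilted more than 0.3 rad (angle between guide_plate's own z axis and vertical above 0.3 rad).
It fails at once if a bystander moved more than 30 mm (distance of any of fork_insert, loupe, stone_1, cap_screw_1 from where it was at the start of the episode above 0.03 m).
It also fails if it takes over 72 s, if anything falls off the work surface, if the arm or the gripper's body presses on something with over 40 N, if the wrist force passes 120 N, or if a joint passes its speed limit or range.

## Working session

There is one attempt and no reset: what is moved stays moved. The work goes in short steps, Python scripts to look and compute and a shell command to move; the robot and the scene stay as the last step left them, time stands still between calls to the robot, and variables do not carry over. Pictures are saved under pics/ and viewed, at most 10 in all, crops included, and the job is handed in when it is done.

```bash
mkdir -p pics
cat > h.py <<'E'
import numpy as np, cv2
from plant import manip, optics
def shot(n,f):
    c=optics.camera(n); cv2.imwrite('pics/'+f+'.png',c['frame'][:,:,::-1]); np.savez('pics/'+f+'.npz',K=c['camera_matrix'],E=c['extrinsics']); return c
def ray(f,u,v,fish=False):
    d=np.load('pics/'+f+'.npz');K,E=d['K'],d['E']
    a=np.array([(u-K[0,2])/K[0,0],(v-K[1,2])/K[1,1]])
    if fish:
        r=np.hypot(*a); s=np.sin(r)/r if r>1e-9 else 1; p=np.array([a[0]*s,-a[1]*s,-np.cos(r)])
    else: p=np.array([a[0],-a[1],-1])
    p=E[:3,:3]@p; return E[:3,3],p/np.linalg.norm(p)
def onz(f,u,v,z,fish=False):
    o,p=ray(f,u,v,fish); return o+p*(z-o[2])/p[2]
E
python3 - <<'E'
from h import *
for n in ['scene','side','wrist']:
    c=shot(n,n+'0'); print(n,c['camera_matrix'].tolist(),c['extrinsics'].round(3).tolist(),[k for k in c])
print(manip.state())
E
```

```text
scene [[581.5229007234606, 0.0, 322.6683058483637], [0.0, 581.5229007234606, 247.59443373571463], [0.0, 0.0, 1.0]] [[-0.501, 0.393, -0.771, -681.778], [-0.865, -0.22, 0.451, 678.669], [0.007, 0.893, 0.45, 779.329], [0.0, 0.0, 0.0, 1.0]] ['frame', 'camera_matrix', 'extrinsics']
side [[577.2132221745204, 0.0, 316.5268167800333], [0.0, 577.2132221745204, 230.01680251673372], [0.0, 0.0, 1.0]] [[0.818, 0.319, -0.478, -107.729], [-0.575, 0.459, -0.678, -789.912], [0.004, 0.829, 0.559, 753.881], [0.0, 0.0, 0.0, 1.0]] ['frame', 'camera_matrix', 'extrinsics']
wrist [[371.64829954431775, 0.0, 319.9155286587399], [0.0, 371.64829954431775, 243.11817416035166], [0.0, 0.0, 1.0]] [[0.26, -0.93, -0.261, 80.378], [0.966, 0.249, 0.072, 572.682], [-0.002, -0.27, 0.963, 383.864], [0.0, 0.0, 0.0, 1.0]] ['frame', 'camera_matrix', 'extrinsics']
{'t': 0.15, 'joint_positions': array([ 1.10268320e+00,  1.81379438e-01,  1.60776166e+00,  1.10051186e-05,
        1.35380258e+00, -2.06304975e-01]), 'qd': array([-0.00082288, -0.00148069, -0.0019021 ,  0.00018686, -0.00034981,
        0.00024426]), 'joint_efforts': array([ 1.91757579e-03, -4.34228683e+01, -3.42174268e+01,  7.02036079e-02,
        3.56159988e-02, -7.19152081e-05]), 'tcp_pos': array([148.72405972, 555.24001152, 404.01991212]), 'orientation': array([ 1.30531686e-01,  9.91443908e-01, -6.35689316e-04, -2.28565897e-04]), 'ft_force': array([-0.15293199, -0.16325962,  0.29149253]), 'wrist_torque': array([ 0.01163704,  0.007283  , -0.02325904]), 'grasp_force': 0.0, 'gripper_width': 88.10186425053344}
```

View pics/scene0.png

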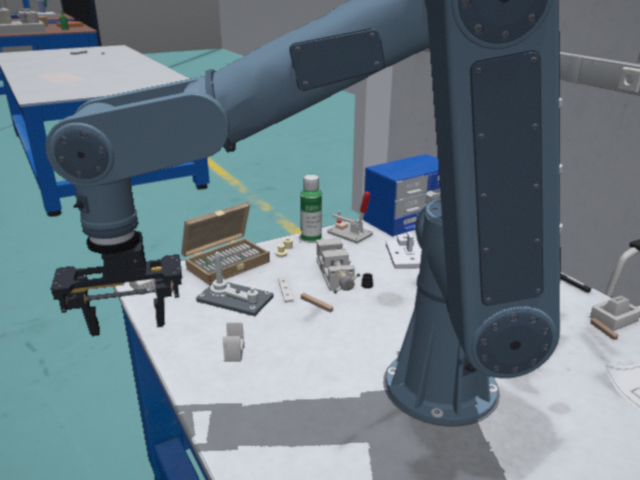

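View pics/side0.png

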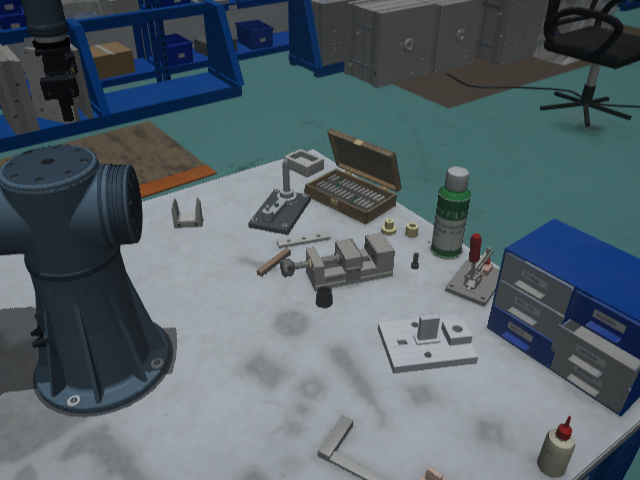

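View pics/wrist0.png

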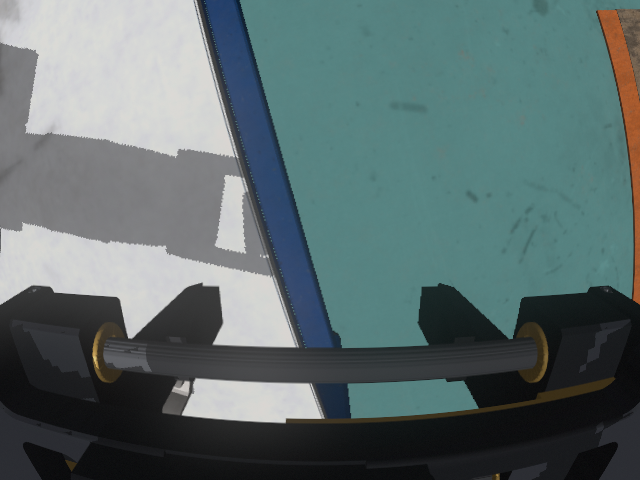

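The side view shows the plate near (428,342), with its boss and bore to the right at (457,328) and the slot near (402,342). The fixture's pillar tip is near (286,161). Next I'll enlarge both areas.

Run:
```python
from h import *
im=cv2.imread('pics/side0.png')
a=cv2.resize(im[305:380,370:490],None,fx=6,fy=6,interpolation=cv2.INTER_CUBIC)[:, :400*2]
b=cv2.resize(im[150:240,240:320],None,fx=5,fy=5,interpolation=cv2.INTER_CUBIC)
a=cv2.resize(im[305:380,370:490],None,fx=3.3,fy=3.3,interpolation=cv2.INTER_CUBIC)
out=np.zeros((450,800,3),np.uint8); out[:b.shape[0],:400]=b; out[:a.shape[0],400:400+a.shape[1]]=a[:,:400]
cv2.imwrite('pics/crop1.png',out)
for nm,u,v,z in [('tip',286,161,125),('fixbase',280,212,14),('griptop',429,317,71),('boretop',457,327,34),('slot',402,342,16),('loupe',324,297,16),('screw',415,261,18),('fork',187,213,30),('stone',273,262,6)]:
    print(nm,onz('side0',u,v,z).round(1))
```

```text
tip [539.3 253.6 125. ]
fixbase [497.9 220.9  14. ]
griptop [ 481.8 -293.5   71. ]
boretop [ 536.4 -314.3   34. ]
slot [ 443.9 -273.3   16. ]
loupe [401.3 -94.9  16. ]
screw [ 625.8 -112.3   18. ]
fork [303.5 319.6  30. ]
stone [385.3  69.9   6. ]
```

View pics/crop1.png

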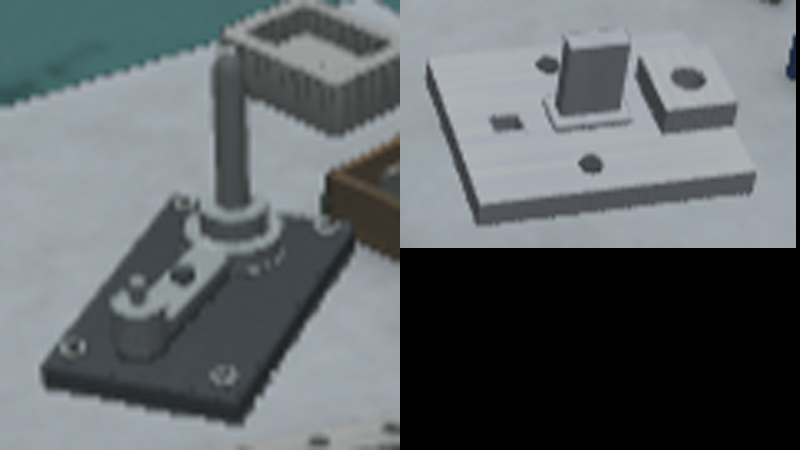

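Crop: the pin tip is at full-image (267.6,206), the pillar tip at (286,160), the bore at (457.3,328.3) and the slot at (402.4,342). Bore to slot measures 101 mm, which fits the given 100. I'll go above the grip, tool y along the plate's y, with the camera on the slot side.

```bash
python3 - <<'E'
from h import *
print('pin',onz('side0',267.6,206,52),'corners',[onz('side0',u,v,14)[:2].round() for u,v in[(249,225),(288,233),(310,196),(275,190)]])
E
python3 -m pendant '[[2.8,-7,-0.3,0,0,-0.4,-1],[2.8,-7,-0.3,0,0,-0.4,-1],[2.8,-7,-0.3,0,0,-0.4,-1],[2.8,-7,-0.3,0,0,-0.4,-1],[2.8,-7,-0.3,0,0,-0.4,-1],[5.6,-14.1,-0.6,0,0,-0.9,-1],[5.6,-14.1,-0.6,0,0,-0.9,-1],[5.6,-14.1,-0.6,0,0,-0.9,-1],[5.6,-14.1,-0.6,0,0,-0.9,-1],[5.6,-14.1,-0.6,0,0,-0.9,-1]]' 20
```

```text
pin [457.07725408 207.55127543  52.        ] corners [array([409., 214.]), array([465., 134.]), array([600., 242.]), array([544., 318.])]
t: 1.4
tcp_pos: [379.8, -27.0, 380.2]
orientation: [0.208, 0.978, 0.0, 0.001]
ft_force: [0.6, 0.1, 0.1]
gripper_width: 88.5
grasp_force: 0.0
```

```bash
python3 -m pendant '[[1.8,-4.4,-0.2,0,0,0,-1],[1.8,-4.4,-0.2,0,0,0,-1],[1.8,-4.4,-0.2,0,0,0,-1],[1.8,-4.4,-0.2,0,0,0,-1],[1.8,-4.4,-0.2,0,0,0,-1],[1.8,-4.4,-0.2,0,0,0,-1],[1.8,-4.4,-0.2,0,0,0,-1],[1.8,-4.4,-0.2,0,0,0,-1]]'
python3 -c "
from h import *
c=shot('wrist','wrist1');print(c['extrinsics'].round(3))"
```

```text
t: 2.4
tcp_pos: [487.5, -287.6, 368.1]
orientation: [0.207, 0.978, 0.0, -0.0]
ft_force: [0.7, 0.1, -0.1]
gripper_width: 88.2
grasp_force: 0.0
[[ 4.06000e-01 -8.80000e-01 -2.47000e-01  4.22748e+02]
 [ 9.14000e-01  3.91000e-01  1.10000e-01 -2.59870e+02]
 [-0.00000e+00 -2.71000e-01  9.63000e-01  3.48001e+02]
 [ 0.00000e+00  0.00000e+00  0.00000e+00  1.00000e+00]]
```

View pics/wrist1.png

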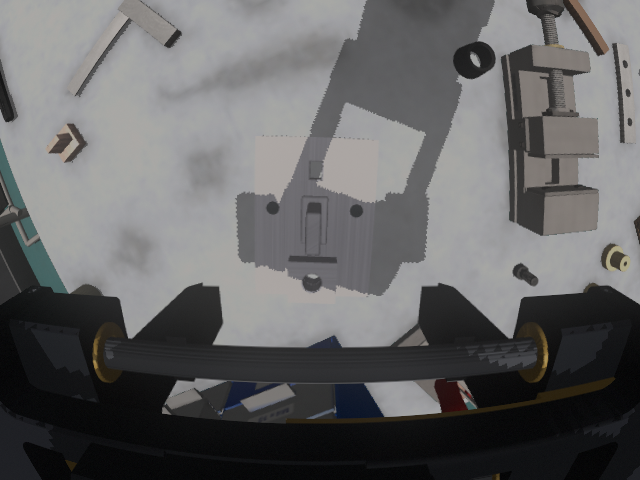

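The wrist view shows the plate square to the fingers: the bore top is at (312,282), the slot at (316,169), the two side holes at (272,208) and (357,211), and the grip top's near edge is around (314,205).

Run:
```python
from h import *
f='wrist1'
b=onz(f,312.5,282,34,1);s=onz(f,316,169.5,16,1);h1=onz(f,272.5,208,16,1);h2=onz(f,357,211,16,1)
d=(b-s)[:2];print(b,s,np.hypot(*d),np.arctan2(d[1],d[0]));print('bore-55',b[:2]-55*d/np.hypot(*d),'slot+45',s[:2]+45*d/np.hypot(*d))
g=(h1-h2);print(h1,h2,(h1+h2)/2,np.arctan2(g[1],g[0])-np.pi/2,np.arctan2(-g[1],-g[0])-np.pi/2)
print([onz(f,u,204,71,1) for u in (306,321)])
```

```text
[ 534.0693392  -316.91299438   34.        ] [ 444.32284216 -273.44135912   16.        ] 99.72069395932913 -0.45107575469073985
bore-55 [ 484.57051261 -292.93662755] slot+45 [ 484.82188209 -293.05838653]
[ 459.98776731 -323.89634706   16.        ] [ 493.88574759 -254.6983378    16.        ] [ 476.93675745 -289.29734243   16.        ] -3.5971029057397947 -0.45551025215000185
[array([ 461.51615216, -288.74911378,   71.        ]), array([ 466.13143599, -278.40726577,   71.        ])]
```

```bash
python3 -m pendant '[[-0.05,-0.09,-1,0,0,-0.19,-1],[-0.05,-0.09,-2,0,0,-0.19,-1],[-0.05,-0.09,-2.5,0,0,-0.19,-1],[-0.05,-0.09,-2.78,0,0,-0.19,-1],[-0.05,-0.09,-2.78,0,0,-0.19,-1],[-0.05,-0.09,-2.78,0,0,-0.19,-1]]' 60 
python3 -m pendant '[[0,0,0,0,0,0,0.5],[0,0,0,0,0,0,1],[0,0,0,0,0,0,1],[0,0,0,0,0,0,1],[0,0,0,0,0,0,1],[0,0,0,0,0,0,1],[0,0,0,0,0,0,1],[0,0,0,0,0,0,1]]' 60
```

```text
t: 3.2
tcp_pos: [485.4, -294.6, 202.9]
orientation: [0.224, 0.975, -0.001, 0.001]
ft_force: [0.2, -0.0, 0.0]
gripper_width: 88.1
grasp_force: 0.0
t: 4.2
tcp_pos: [484.7, -294.1, 201.1]
orientation: [0.224, 0.975, 0.0, -0.0]
ft_force: [-0.2, 1.2, 0.3]
gripper_width: 11.5
grasp_force: 60.0
```

```bash
python3 -m pendant '[[0,0,0.3,0,0,0,1],[0,0,0.8,0,0,0,1],[0,0,1.6,0,0,0,1],[0,0,2.4,0,0,0,1],[0,0,3.2,0,0,0,1],[0,0,3.2,0,0,0,1],[0,0,3.2,0,0,0,1]]'; python3 -c "
from h import *
print(manip.state()['wrist_torque'])"
```

```text
t: 5.08
tcp_pos: [484.2, -293.8, 392.3]
orientation: [0.224, 0.975, 0.0, -0.001]
ft_force: [0.1, -0.4, -3.8]
gripper_width: 11.4
grasp_force: 60.0
[0.03560194 0.0517957  0.00945832]
```

Run:
```python
from h import *
shot('scene','scene2');shot('side','side2')
a=cv2.imread('pics/scene2.png')[245:325,190:285]; b=cv2.imread('pics/side2.png')[150:240,240:320]
out=np.zeros((540,800,3),np.uint8)
a=cv2.resize(a,None,fx=4,fy=4,interpolation=cv2.INTER_CUBIC); b=cv2.resize(b,None,fx=5,fy=5,interpolation=cv2.INTER_CUBIC)
out[:a.shape[0],:a.shape[1]]=a; out[:b.shape[0],400:800]=b
cv2.imwrite('pics/crop2.png',out)
```

```text
(no output)
```

View pics/crop2.png

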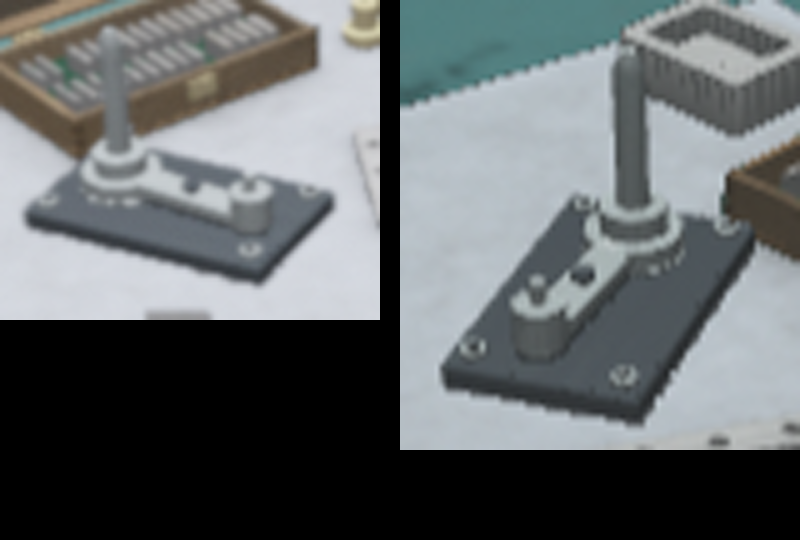

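Scene crop: pillar tip at full (217.1,252), pin tip at (251.9,289.7). Side: pillar tip at (285,159.2), pin at (267.2,205.8). Next, triangulate both.

Run:
```python
from h import *
def tri(p,q):
    A=np.zeros((3,3));B=np.zeros(3);L=[ray('scene2',*p),ray('side2',*q)]
    for o,d in L: M=np.eye(3)-np.outer(d,d);A+=M;B+=M@o
    x=np.linalg.solve(A,B);print(x.round(1),[np.linalg.norm(np.cross(x-o,d)).round(2) for o,d in L]);return x
t=tri((217.1,252),(285,159.2));p=tri((251.9,289.7),(267.2,205.8));s=tri((219.4,282),(286,190.5))
for z,a,b in((125,(217.1,252),(285,159.2)),(52,(251.9,289.7),(267.2,205.8)),(40,(219.4,282),(286,190.5))): print(z,onz('scene2',*a,z),onz('side2',*b,z))
print(np.hypot(*(t-p)[:2]),np.arctan2(*(t-p)[1::-1]))
c=[((30*1.0/4+190)+(-1),(217/4+245)),]
# base long edges in scene: bottom front edge (28,215)->(257,275) crop, z=14
e=[onz('scene2',190+x/4,245+y/4,14)[:2] for x,y in((28,212),(257,270),(332,197))];d=e[0]-e[1];print(e,np.linalg.norm(d),np.arctan2(d[1],d[0]))
```

```text
[542.4 262.7 125.4] [np.float64(0.3), np.float64(0.3)]
[458.  212.   48.6] [np.float64(1.21), np.float64(1.21)]
[542.9 262.8  39.7] [np.float64(0.82), np.float64(0.82)]
125 [543.72804803 262.3133452  125.        ] [542.36367595 262.82881751 125.        ]
52 [450.60426258 214.51919446  52.        ] [456.77272079 208.83943813  52.        ]
40 [543.99910206 262.76972268  40.        ] [541.59605351 261.3070657   40.        ]
98.3932266261762 0.5405184889802475
[array([539.84102533, 325.28264064]), array([409.91121918, 228.40590123]), array([463.31295403, 153.10528301])] 162.0705314570809 0.6406844785547517
```

Both views agree on the pillar to about 1.5 mm, at (542.5,262.5). The heights 125 and 40 check out too. The pin direction is about 0.54 rad. Next, carry the plate over.

```bash
python3 -m pendant '[[0,0.4,0,0,0,0.3,1],[0,1.2,0,0,0,0.8,1],[0,2.1,0,0,0,1.4,1],[0,3,0,0,0,2,1],[0,3.9,0,0,0,2.6,1],[0,4.8,0,0,0,3.2,1],[0.1,5.7,0,0,0,3.9,1],[0.1,6.6,0,0,0,4.6,1],[0.1,7.2,0,0,0,5.2,1],[0.1,7.6,0,0,0,5.68,1]]'
python3 -m pendant '[[0.05,0.5,0,0,0,0,1],[0.1,1,0,0,0,0,1],[0.1,1.2,0,0,0,0,1],[0.1,1.2,0,0,0,0,1],[0.1,1.2,0,0,0,0,1]]'
cat > chk.py <<'E'
from h import *
from scipy.spatial.transform import Rotation as R
s=manip.state();r=R.from_quat(s['orientation']).as_matrix();y=r[:,1];yaw=np.arctan2(y[1],y[0])-np.pi/2
g=s['tcp_pos']+147*r[:,2]; b=g[:2]+55*np.array([np.cos(yaw),np.sin(yaw)])
print('t',s['t'],'yaw',yaw.round(4),'tilt',(-r[:2,2]).round(4),'bore',b.round(1),'under',(g[2]-54).round(1),'F',s['ft_force'].round(1),'M',s['wrist_torque'].round(2),'w',s['gripper_width'].round(1))
E
python3 chk.py
```

```text
t: 6.42
tcp_pos: [489.2, 164.4, 391.9]
orientation: [-0.27, 0.963, 0.0, -0.001]
ft_force: [0.3, -0.4, -3.9]
gripper_width: 11.5
grasp_force: 60.0
t: 7.05
tcp_pos: [496.4, 233.1, 392.8]
orientation: [-0.266, 0.964, -0.0, -0.0]
ft_force: [0.3, -0.0, -3.6]
gripper_width: 11.5
grasp_force: 60.0Traceback (most recent call last):
  File "chk.py", line 5, in <module>
    print('t',s['t'],'yaw',yaw.round(4),'tilt',(-r[:2,2]).round(4),'bore',b.round(1),'under',(g[2]-54).round(1),'F',s['ft_force'].round(1),'M',s['wrist_torque'].round(2),'w',s['gripper_width'].round(1))
                                                                                                                                                                              ^^^^^^^^^^^^^^^^^^^^^^^^
AttributeError: 'float' object has no attribute 'round'
```

```bash
sed -i "s/s\['gripper_width'\].round(1)/round(s['gripper_width'],1)/" chk.py; python3 chk.py
python3 - <<'E'
from h import *
a=shot('scene','scene3')['frame'][170:320,130:290,::-1]; b=shot('side','side3')['frame'][90:240,230:390,::-1]
out=np.hstack([cv2.resize(x,(400,375),interpolation=cv2.INTER_CUBIC) for x in(a,b)])
cv2.imwrite('pics/crop3.png',out)
E
```

```text
t 7.05 yaw 0.5393 tilt [0.0008 0.0007] bore [543.5 261.3] under 191.8 F [ 0.3 -0.  -3.6] M [ 0.08  0.05 -0.05] w 11.5
```

View pics/crop3.png

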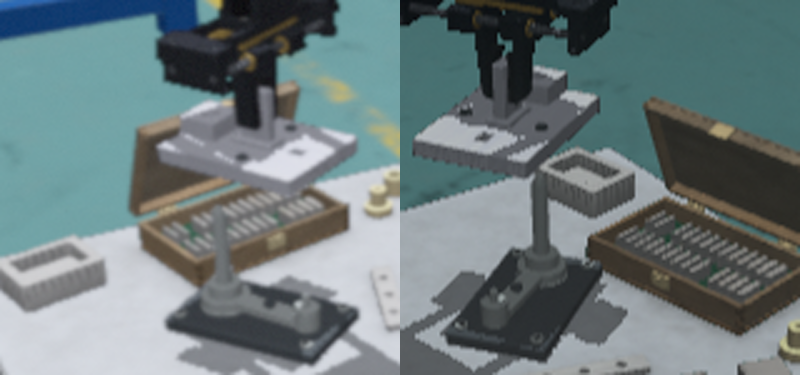

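Scene crop: pillar tip at (220,210), with the plate level above it. Side crop: pillar tip at (540,172), with the boss over the pillar line. So I'll lower it to just above the tip and then go in small steps.

```bash
python3 -m pendant '[[-0.02,0.02,-0.4,0,0,0,1],[-0.02,0.02,-0.8,0,0,0,1],[-0.02,0.02,-1.03,0,0,0,1],[-0.02,0.02,-1.03,0,0,0,1],[-0.02,0.02,-1.03,0,0,0,1]]'; python3 chk.py
python3 -m pendant '[[0,0,-0.05,0,0,0,1],[0,0,-0.1,0,0,0,1],[0,0,-0.14,0,0,0,1],[0,0,-0.14,0,0,0,1]]'; python3 chk.py
```

```text
t: 7.78
tcp_pos: [496.0, 234.9, 332.4]
orientation: [-0.266, 0.964, -0.0, 0.001]
ft_force: [-0.9, -0.1, -3.3]
gripper_width: 11.5
grasp_force: 60.0
t 7.775 yaw 0.5389 tilt [-0.0015 -0.0003] bore [543.4 263.1] under 131.4 F [-0.9 -0.1 -3.3] M [ 0.07  0.07 -0.04] w 11.5
t: 8.28
tcp_pos: [495.3, 235.0, 322.7]
orientation: [-0.266, 0.964, 0.0, -0.0]
ft_force: [-0.5, 1.1, -3.0]
gripper_width: 12.0
grasp_force: 60.0
t 8.275 yaw 0.5393 tilt [0.0006 0.0001] bore [542.5 263.2] under 121.7 F [-0.5  1.1 -3. ] M [0.08 0.04 0.02] w 12.0
```

```bash
python3 -m pendant '[[0,0,-0.03,0,0,0,1],[0,0,-0.05,0,0,0,1],[0,0,-0.05,0,0,0,1]]'; python3 chk.py
python3 -m pendant '[[0,0,-0.03,0,0,0,1],[0,0,-0.05,0,0,0,1],[0,0,-0.05,0,0,0,1]]'; python3 chk.py
```

```text
t: 8.65
tcp_pos: [495.4, 234.9, 319.9]
orientation: [-0.266, 0.964, -0.0, -0.0]
ft_force: [-0.2, 0.3, -3.6]
gripper_width: 11.5
grasp_force: 60.0
t 8.65 yaw 0.5393 tilt [0.0002 0.0001] bore [542.6 263.2] under 118.9 F [-0.2  0.3 -3.6] M [ 0.03  0.06 -0.04] w 11.5
t: 9.02
tcp_pos: [495.7, 234.8, 317.2]
orientation: [-0.266, 0.964, -0.0, 0.0]
ft_force: [0.7, -1.5, -2.8]
gripper_width: 11.9
grasp_force: 60.0
t 9.025 yaw 0.5391 tilt [-0.0008  0.0002] bore [543. 263.] under 116.2 F [ 0.7 -1.5 -2.8] M [-0.19 -0.14 -0.08] w 11.9
```

```bash
python3 -m pendant '[[0.005,-0.015,0,0,0,0,1],[0.005,-0.015,-0.02,0,0,0,1],[0.005,-0.015,-0.04,0,0,0,1]]'; python3 chk.py
python3 -m pendant '[[0,0,-0.03,0,0,0,1],[0,0,-0.05,0,0,0,1],[0,0,-0.05,0,0,0,1]]'; python3 chk.py
```

```text
t: 9.4
tcp_pos: [495.9, 234.0, 314.7]
orientation: [-0.266, 0.964, -0.0, 0.0]
ft_force: [0.9, -1.9, -2.3]
gripper_width: 11.5
grasp_force: 60.0
t 9.4 yaw 0.5392 tilt [-0.0007  0.0002] bore [543.2 262.2] under 113.7 F [ 0.9 -1.9 -2.3] M [-0.25 -0.32 -0.12] w 11.5
t: 9.78
tcp_pos: [496.0, 233.9, 311.6]
orientation: [-0.266, 0.964, -0.0, 0.0]
ft_force: [2.7, -2.5, -2.8]
gripper_width: 11.4
grasp_force: 60.0
t 9.775 yaw 0.5391 tilt [-0.0006  0.0002] bore [543.3 262.1] under 110.6 F [ 2.7 -2.5 -2.8] M [-0.41 -0.47 -0.21] w 11.4
```

```bash
python3 -m pendant '[[0.015,-0.015,0,0,0,0,1],[0.015,-0.015,0,0,0,0,1]]'; python3 chk.py
python3 -m pendant '[[0,0,-0.04,0,0,0,1],[0,0,-0.08,0,0,0,1],[0,0,-0.08,0,0,0,1]]'; python3 chk.py
```

```text
t: 10.02
tcp_pos: [496.4, 233.3, 311.3]
orientation: [-0.266, 0.964, 0.0, -0.0]
ft_force: [0.5, 0.4, -2.7]
gripper_width: 11.6
grasp_force: 60.0
t 10.025 yaw 0.5395 tilt [ 0.0008 -0.0004] bore [543.5 261.6] under 110.3 F [ 0.5  0.4 -2.7] M [-0.06 -0.18 -0.01] w 11.6
t: 10.4
tcp_pos: [496.5, 233.2, 306.3]
orientation: [-0.266, 0.964, 0.0, -0.0]
ft_force: [0.2, -0.3, -4.1]
gripper_width: 11.7
grasp_force: 60.0
t 10.4 yaw 0.5394 tilt [0.0008 0.    ] bore [543.6 261.4] under 105.3 F [ 0.2 -0.3 -4.1] M [-0.04 -0.06 -0.05] w 11.7
```

```bash
python3 -m pendant '[[0,0,-0.06,0,0,0,1],[0,0,-0.14,0,0,0,1],[0,0,-0.22,0,0,0,1],[0,0,-0.3,0,0,0,1],[0,0,-0.36,0,0,0,1],[0,0,-0.4,0,0,0,1],[0,0,-0.4,0,0,0,1]]'; python3 chk.py
python3 -m pendant '[[0,0,-0.06,0,0,0,1],[0,0,-0.14,0,0,0,1],[0,0,-0.22,0,0,0,1],[0,0,-0.3,0,0,0,1],[0,0,-0.36,0,0,0,1],[0,0,-0.36,0,0,0,1]]'; python3 chk.py
```

```text
t: 11.28
tcp_pos: [496.6, 233.1, 282.6]
orientation: [-0.266, 0.964, 0.0, -0.0]
ft_force: [-0.1, -0.5, -2.9]
gripper_width: 11.8
grasp_force: 60.0
t 11.275 yaw 0.5394 tilt [0.0003 0.0001] bore [543.8 261.4] under 81.6 F [-0.1 -0.5 -2.9] M [ 0.07  0.08 -0.02] w 11.8
t: 12.02
tcp_pos: [496.6, 233.1, 260.8]
orientation: [-0.266, 0.964, -0.0, -0.0]
ft_force: [0.7, 0.9, -3.3]
gripper_width: 11.4
grasp_force: 60.0
t 12.025 yaw 0.5393 tilt [0.0005 0.0002] bore [543.7 261.3] under 59.8 F [ 0.7  0.9 -3.3] M [0.05 0.02 0.01] w 11.4
```

Run:
```python
from h import *
c=shot('wrist','wrist4')['frame'][60:300,160:480,::-1]
cv2.imwrite('pics/crop4.png',cv2.resize(c,None,fx=2.5,fy=2.5,interpolation=cv2.INTER_CUBIC))
```

```text
(no output)
```

View pics/crop4.png

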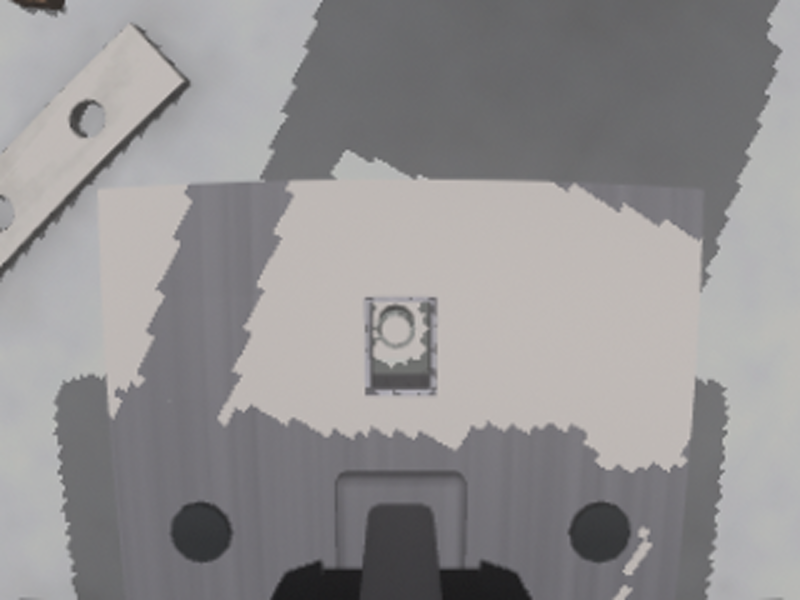

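The pin is visible inside the slot. It sits at crop (397,327), with the slot spanning x 365–437 (centre 401), so it's almost aligned. I'll work out the yaw error.

Run:
```python
from h import *
pin=onz('wrist4',159.8+397/2.5,59.8+327/2.5,52,1)
s=[onz('wrist4',159.8+x/2.5,59.8+346/2.5,76,1) for x in(365,437)];sl=(s[0]+s[1])/2
b=np.array([543.7,261.3]);print(pin,sl,[ (np.linalg.norm(b-p[:2]),np.arctan2(*(b-p[:2])[::-1])) for p in(pin,sl)])
```

```text
[457.6213683  209.09558318  52.        ] [457.41895493 209.92133314  76.        ] [(np.float64(100.67190258585623), np.float64(0.5451659017084787)), (np.float64(100.42004852702281), np.float64(0.5370896002743591))]
```

```bash
python3 -m pendant '[[0.004,-0.006,0,0,0,0.05,1],[0.004,-0.006,-0.04,0,0,0.05,1],[0.004,-0.006,-0.08,0,0,0.05,1],[0.004,-0.006,-0.12,0,0,0.05,1],[0.004,-0.006,-0.14,0,0,0.05,1],[0.004,-0.006,-0.14,0,0,0.05,1]]'; python3 chk.py
python3 -m pendant '[[0,0,-0.02,0,0,0,1],[0,0,-0.04,0,0,0,1],[0,0,-0.04,0,0,0,1]]'; python3 chk.py
```

```text
t: 12.82
tcp_pos: [496.9, 232.8, 252.6]
orientation: [-0.271, 0.963, 0.0, -0.0]
ft_force: [-0.2, 0.4, -3.8]
gripper_width: 11.6
grasp_force: 60.0
t 12.825 yaw 0.548 tilt [0.0003 0.0001] bore [543.8 261.4] under 51.6 F [-0.2  0.4 -3.8] M [ 0.08  0.08 -0.01] w 11.6
t: 13.2
tcp_pos: [496.9, 232.8, 250.2]
orientation: [-0.271, 0.963, -0.0, -0.0]
ft_force: [-0.5, 0.2, -4.0]
gripper_width: 11.5
grasp_force: 60.0
t 13.2 yaw 0.548 tilt [0.0002 0.0001] bore [543.8 261.4] under 49.2 F [-0.5  0.2 -4. ] M [-0.02  0.02  0.01] w 11.5
```

No pin force at 49 mm, so the pin is in the slot. Next, lower to home in small steps.

```bash
python3 -m pendant '[[0,0,-0.03,0,0,0,1],[0,0,-0.06,0,0,0,1],[0,0,-0.09,0,0,0,1],[0,0,-0.11,0,0,0,1],[0,0,-0.11,0,0,0,1]]'; python3 chk.py
python3 -m pendant '[[0,0,-0.015,0,0,0,1],[0,0,-0.03,0,0,0,1],[0,0,-0.03,0,0,0,1]]'; python3 chk.py
```

```text
t: 13.82
tcp_pos: [496.9, 232.8, 243.6]
orientation: [-0.271, 0.963, -0.0, -0.0]
ft_force: [0.3, -0.3, -3.1]
gripper_width: 11.7
grasp_force: 60.0
t 13.825 yaw 0.548 tilt [0.0002 0.0001] bore [543.8 261.4] under 42.6 F [ 0.3 -0.3 -3.1] M [0.04 0.02 0.01] w 11.7
t: 14.2
tcp_pos: [496.9, 232.8, 241.9]
orientation: [-0.271, 0.963, -0.0, -0.0]
ft_force: [0.2, 0.1, -3.3]
gripper_width: 11.3
grasp_force: 60.0
t 14.2 yaw 0.548 tilt [0.0002 0.0001] bore [543.8 261.4] under 40.9 F [ 0.2  0.1 -3.3] M [0.06 0.03 0.03] w 11.3
```

```bash
python3 -m pendant '[[0,0,-0.008,0,0,0,1],[0,0,-0.015,0,0,0,1],[0,0,-0.015,0,0,0,1]]'; python3 chk.py
python3 -m pendant '[[0,0,-0.008,0,0,0,1],[0,0,-0.015,0,0,0,1],[0,0,-0.015,0,0,0,1]]'; python3 chk.py
```

```text
t: 14.58
tcp_pos: [496.9, 232.8, 241.2]
orientation: [-0.271, 0.963, -0.0, 0.0]
ft_force: [-0.3, -0.4, -2.7]
gripper_width: 11.5
grasp_force: 60.0
t 14.575 yaw 0.548 tilt [-0.0001  0.    ] bore [543.9 261.4] under 40.2 F [-0.3 -0.4 -2.7] M [ 0.07  0.   -0.01] w 11.5
t: 14.95
tcp_pos: [497.0, 232.8, 241.1]
orientation: [-0.271, 0.963, -0.0, 0.0]
ft_force: [-4.2, -2.1, 7.1]
gripper_width: 11.3
grasp_force: 60.0
t 14.95 yaw 0.5482 tilt [-0.      0.0001] bore [543.9 261.5] under 40.1 F [-4.2 -2.1  7.1] M [-0.25  0.7   0.06] w 11.3
```

Seated at 40 mm with about 10 N of contact. I'll ease the press off, release and go straight up.

```bash
python3 -m pendant '[[0,0,0.013,0,0,0,1],[0,0,0.013,0,0,0,1],[0,0,0.013,0,0,0,0.3],[0,0,0.013,0,0,0,0.3],[0,0,0.013,0,0,0,0.3],[0,0,0.013,0,0,0,0.3]]' ; python3 chk.py
python3 -m pendant '[[0,0,0.1,0,0,0,0.3],[0,0,0.4,0,0,0,0.3],[0,0,1,0,0,0,0.3],[0,0,1.8,0,0,0,0.3],[0,0,2.5,0,0,0,0.3],[0,0,2.5,0,0,0,0.3],[0,0,2.5,0,0,0,0.3]]'
python3 - <<'E'
from h import *
a=shot('scene','scene5')['frame'][170:320,130:290,::-1]; b=shot('side','side5')['frame'][90:240,230:390,::-1]
out=np.hstack([cv2.resize(x,(400,375),interpolation=cv2.INTER_CUBIC) for x in(a,b)])
cv2.imwrite('pics/crop5.png',out)
E
```

```text
t: 15.7
tcp_pos: [497.0, 232.8, 241.0]
orientation: [-0.271, 0.963, -0.0, 0.0]
ft_force: [-0.8, 0.4, -0.6]
gripper_width: 30.9
grasp_force: 0.0
t 15.7 yaw 0.5481 tilt [-0.0001 -0.    ] bore [543.9 261.5] under 40.0 F [-0.8  0.4 -0.6] M [ 0.07 -0.    0.01] w 30.9
t: 16.58
tcp_pos: [496.6, 232.7, 391.2]
orientation: [-0.271, 0.963, -0.0, 0.0]
ft_force: [-0.1, -0.6, -1.2]
gripper_width: 30.7
grasp_force: 0.0
```

View pics/crop5.png

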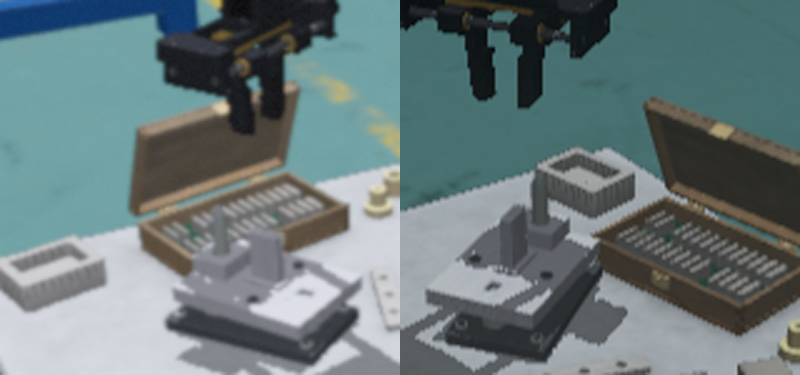

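The plate sits flat on the fixture: the pillar comes up through the boss at scene crop (220,225) and side crop (540,195), and the pin shows in the slot. The gripper is clear, so I'll hand in.

```bash
python3 -c "
from plant import manip
print(manip.finish_job())"
```

```text
the job is handed in; nothing more can be done
None
```

The guide plate is released and fully home on the pillar and index pin, flat at 40 mm; the job was handed in at about 17 s, with no judging result shown.

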